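Pack the gold-lidded jars by size and crown the large one with the honey pot

ROBOT

A 6-joint arm with a two-finger parallel gripper is mounted at the origin on the work surface. World frame = base frame: x ahead of the robot, y to its left, z up, the work surface at z = 0. Lengths are in m, angles in rad, forces in N, time in s.
With the tool pointing down it reaches from about 0.3 to 0.825 m from the base axis. Payload 5.4 kg.
Tool frame: the origin (TCP) lies midway between the tips of the shut fingers; the grasp point (between the pads) lies 19 mm behind it; z points along the fingers, y is the line along which they close (so a half turn about z gives the same grasp; the last joint's range is limited). The gripper opens to 92 mm and grips with 3 to 60 N. Pads are 20 mm wide; open, the fingers measure 128 mm over their backs; the gripper's body (75 mm by 189 mm) begins 69 mm behind the grasp point.
Start: joints at [0.911, 0.158, 1.597, -0, 1.386, -0.21], TCP at [0.25, 0.518, 0.215] pointing down, gripper open.
Joint ranges: [-2.91, 2.91], [-0.94, 2.29], [0.18, 2.7], [-1.29, 4.43], [0.17, 2.64], [-3, 3]. Speed limits (rad/s): [2.57, 2.57, 3.14, 3.14, 3.14, 3.14].

INTERFACE

Orientations are given as a rotation vector (axis times angle).
In Python, from workcell import manip gives the robot as it stands.
- The arm moves only by the tool carry_out, never from a script. Its argument "targets" is a list of rows, each a list of 3 entries, a list of its own where there are three numbers: the closure, from 0 (fully open) to 1 (shut), then the shift along the world's x, y, z in m, then the turn, a rotation vector about the world's x, y, z in units of 5 degrees (1.0 is 5 degrees). In form: [[gripper, [x, y, z], [rx, ry, rz]], ...]. A call has 1 to 10 rows; each row is the pose to reach, as a shift and turn from the pose commanded when the call began; what a row does not reach only later rows make up. A row lasts 1/8 s, in which the tool goes at most 62.5 mm and 10.7 degrees, less where a joint would pass 70% of its speed; a pose out of reach is approached as far as the arm can. A call with a gripper value outside its range is refused whole. The fingers move at their own pace and stop on an object; "newtons" is the grip in N (left out, the last holds). Time passes only in rows, so rows that repeat a pose let the fingers close. It gives the time, the measured TCP pose, the force, the opening and the grip force at its end, in the units of the state.
- manip.read_state(): the state, without advancing time (a new reading comes with each control period).
- manip.grab_frame(name): name is "scene" or "top" or "wrist"; returns (picture, depth): 400x640x3 uint8, red, green, blue; 400x640 float32, m along the optical axis (not along the pixel's ray), 0 where there is no reading.
- manip.camera_params(name): a dict with "K" (3x3 intrinsics, pixels), "cam_to_world" (4x4, takes a point from camera to world coordinates). Camera axes: x right, y up, looking along -z (the intrinsics and any distortion apply to the point x, -y, -z); pixel columns grow to the right and rows downward; lengths in m; the calibration is good to about 2 mm. A picture is of the moment at which its call begins: read the wrist's pose just before it. camera_params takes no time and is no camera call; for the wrist camera it gives the pose at the moment of the call.
- manip.sign_off(): hands the job in; it is judged then, once.
The state is a dict: "clock": time; "joint_pos": joint angles; "qvel": joint speeds; "effort": joint torques, N m; "eef_pos": TCP position; "tcp_rot": TCP orientation; "wrist_force": force on the tool from outside, world axes, zero at the start; "moment": the same for the moment, N m; "gripper_width": finger opening in m; "finger_force": force on a finger pad.
Only numpy, scipy, OpenCV 4.12 (cv2) and the standard library are available. Lean on these libraries where they do the work, as an engineer would, in place of code of your own. Each camera call takes 0.05 s, during which the arm holds its last target. There are 200 camera calls.

TASK

Stand each of the three loose gold-lidded jam jars upright in the white tray made for its size (large, medium, small). Only when all three are packed, finish by setting the squat gold-lidded honey pot upright in the middle of the large packed jar's lid. It is all glass, so set everything down instead of dropping it, and leave the three loose green-lidded jars (and the stock packed along the back) where they are.

Things in the scene. Friction and masses are not known exactly. Their poses are not given: they have to be found in the camera images.
- gold_large_mid (a point): large round glass jar of dark brown jam with a white paper band and a shiny gold lid, standing upright: 64 mm across, 100 mm high overall (straight glass up to 82 mm, then a short shoulder and a lid 56 mm across), about 380 g. The point is its centre, 50 mm above its underside; z is up along its axis. To be packed.
- green_large_mid (a point): large round glass jar of dark brown jam with a white paper band and a dark green lid, standing upright: 64 mm across, 100 mm high overall (straight glass up to 82 mm, then a short shoulder and a lid 56 mm across), about 380 g. The point is its centre, 50 mm above its underside; z is up along its axis. A bystander: leave it standing where it is.
- gold_medium_mid (a point): medium round glass jar of dark brown jam with a white paper band and a shiny gold lid, standing upright: 52 mm across, 78 mm high overall (straight glass up to 60 mm, then a short shoulder and a lid 44 mm across), about 200 g. The point is its centre, 39 mm above its underside; z is up along its axis. To be packed.
- green_medium_mid (a point): medium round glass jar of dark brown jam with a white paper band and a dark green lid, standing upright: 52 mm across, 78 mm high overall (straight glass up to 60 mm, then a short shoulder and a lid 44 mm across), about 200 g. The point is its centre, 39 mm above its underside; z is up along its axis. A bystander: leave it standing where it is.
- gold_small_mid (a point): small round glass jar of dark brown jam with a white paper band and a shiny gold lid, standing upright: 40 mm across, 60 mm high overall (straight glass up to 42 mm, then a short shoulder and a lid 32 mm across), about 90 g. The point is its centre, 30 mm above its underside; z is up along its axis. To be packed.
- green_small_mid (a point): small round glass jar of dark brown jam with a white paper band and a dark green lid, standing upright: 40 mm across, 60 mm high overall (straight glass up to 42 mm, then a short shoulder and a lid 32 mm across), about 90 g. The point is its centre, 30 mm above its underside; z is up along its axis. A bystander: leave it standing where it is.
- honey_pot_mid (a point): squat round pot of amber honey with a shiny gold lid, no paper band, standing upright: 50 mm across, 34 mm high overall (straight glass up to 18 mm, short shoulder, then a lid 42 mm across), about 90 g. The point is its centre, 17 mm above its underside; z is up along its axis. To go on top of the large gold-lidded jar.
- tray_large: the large white card tray, square and open on top, fixed to the bench, with a brown circle 64 mm across printed in the middle of its floor: 92 mm square outside, 86 mm inside, walls 3 mm thick and 26 mm high, floor 4 mm thick. Made for one large jar. Origin: centre of its underside on the bench; x and y along its sides, z up.
- tray_medium: the medium white card tray, square and open on top, fixed to the bench, with a brown circle 52 mm across printed in the middle of its floor: 80 mm square outside, 74 mm inside, walls 3 mm thick and 18 mm high, floor 4 mm thick. Made for one medium jar. Origin: centre of its underside on the bench; x and y along its sides, z up.
- tray_small: the small white card tray, square and open on top, fixed to the bench, with a brown circle 40 mm across printed in the middle of its floor: 68 mm square outside, 62 mm inside, walls 3 mm thick and 12 mm high, floor 4 mm thick. Made for one small jar. Origin: centre of its underside on the bench; x and y along its sides, z up.
Not all that is in view belongs to the job. Leave any blue or pink look-alike of the part that bears gold_large_mid alone. What is shaped like the part that bears green_large_mid but red is not meant.

How it is judged:
On the way, in this order (a step that is already met when the one before it is completed fails the run):
1. the three gold-lidded jam jars stand in the trays of their sizes (horizontal distance between gold_large_mid and tray_large below 0.02 m and height (world z) of gold_large_mid below 0.059 m and angle between each of gold_large_mid, gold_medium_mid, gold_small_mid's own z axis and vertical below 0.12 rad and horizontal distance between gold_medium_mid and tray_medium below 0.02 m and height (world z) of gold_medium_mid below 0.048 m and horizontal distance between gold_small_mid and tray_small below 0.02 m and height (world z) of gold_small_mid below 0.039 m), for 0.2 s.
2. the honey pot stands on the lid of the large gold-lidded jar (horizontal distance between honey_pot_mid and gold_large_mid below 0.015 m and z of honey_pot_mid in the frame of gold_large_mid between 0.06 and 0.074 m and angle between honey_pot_mid's own z axis and vertical below 0.12 rad), for 0.2 s.
At the end, for the whole second after the job is handed in: Each gold-lidded jar stands in its size's tray (within 20 mm of its centre, 5 mm of seated height, 0.12 rad of upright); the honey pot stands on the large jar's lid (axes within 15 mm, 0.12 rad of upright); all at rest; green-lidded jars upright (0.2 rad) within 30 mm of their start (all of step 1 and all of step 2 and linear speed of each of gold_large, gold_medium, gold_small, honey_pot below 0.03 m/s and distance of each of green_large_mid, green_medium_mid, green_small_mid from where it was at the start of the episode below 0.03 m and angle between each of green_large_mid, green_medium_mid, green_small_mid's own z axis and vertical below 0.2 rad); the robot touches nothing.
It fails at once if a green-lidded jar is moved more than 30 mm or tipped (distance of any of green_large_mid, green_medium_mid, green_small_mid from where it was at the start of the episode above 0.03 m or angle between any of green_large_mid, green_medium_mid, green_small_mid's own z axis and vertical above 0.35 rad).
It fails at once if a jar or the pot is dropped (falls faster than 0.5 m/s, more than about 13 mm, out of the fingers) ((linear speed of gold_large above 0.5 m/s and contact force between gold_large and the fingers below 0.05 N) or (linear speed of gold_medium above 0.5 m/s and contact force between gold_medium and the fingers below 0.05 N) or (linear speed of gold_small above 0.5 m/s and contact force between gold_small and the fingers below 0.05 N) or (linear speed of honey_pot above 0.5 m/s and contact force between honey_pot and the fingers below 0.05 N)).
It also fails if it takes over 109 s, if anything falls off the work surface, if the arm or the gripper's body presses on something with over 40 N, if the wrist force passes 120 N, or if a joint passes its speed limit or range.

## Working session

There is one attempt and no reset: what is moved stays moved. The work goes in short steps, Python scripts to look and compute and a tool call to move; the robot and the scene stay as the last step left them, time stands still between calls to the robot, and variables do not carry over. Pictures are saved under pics/ and viewed, at most 14 in all, crops included, and the job is handed in when it is done.

Besides the shell and the picture viewer there is one more tool, called after "Request:" as name(argument=value, ...) on one line, values as JSON. carry_out: Moves the arm, as the interface text tells. Its arguments: {"type":"object","properties":{"targets":{"type":"array"},"newtons":{"type":"number"}},"required":["targets"]}

```bash
mkdir -p pics; cat > h.py <<'E'
from workcell import manip
import numpy as np, cv2
def grab(n):
    p=manip.camera_params(n); im,d=manip.grab_frame(n); return im,d,p
def world(d,p):
    K=np.array(p["K"]);T=np.array(p["cam_to_world"])
    v,u=np.mgrid[:d.shape[0],:d.shape[1]]
    X=(u-K[0,2])/K[0,0]*d; Y=(v-K[1,2])/K[1,1]*d
    return np.stack([X,-Y,-d],-1)@T[:3,:3].T+T[:3,3]
E
python3 - <<'E'
from h import *
for n in("top","scene"):
    im,d,p=grab(n); cv2.imwrite(f"pics/{n}0.png",im[...,::-1]); np.savez(f"{n}0.npz",im=im,d=d,W=world(d,p))
    print(n,{k:(np.round(v,3).tolist() if not isinstance(v,str) else v) for k,v in p.items()})
s=manip.read_state();print(s)
E
```

```text
top {'K': [[361.756, 0.0, 318.089], [0.0, 361.756, 199.091], [0.0, 0.0, 1.0]], 'cam_to_world': [[0.023, 0.98, -0.197, 0.309], [-1.0, 0.019, -0.02, -0.018], [-0.016, 0.197, 0.98, 0.989], [0.0, 0.0, 0.0, 1.0]]}
scene {'K': [[452.742, 0.0, 323.739], [0.0, 452.742, 199.274], [0.0, 0.0, 1.0]], 'cam_to_world': [[-0.462, -0.476, 0.748, 1.436], [0.887, -0.236, 0.398, 0.499], [-0.013, 0.847, 0.531, 0.749], [0.0, 0.0, 0.0, 1.0]]}
{'clock': 0.1, 'joint_pos': array([ 9.10896729e-01,  1.58975351e-01,  1.59807029e+00, -8.18466439e-06,
        1.38616865e+00, -2.10073768e-01]), 'qvel': array([ 2.25993814e-05, -1.58510386e-03, -2.55480959e-03, -2.01518028e-03,
        1.96607790e-04, -4.88448638e-04]), 'effort': array([-3.53651540e-04, -3.86507535e+01, -3.22959208e+01,  7.02162297e-02,
        3.39566404e-02, -3.05867536e-05]), 'eef_pos': array([0.2496838 , 0.51735991, 0.2137414 ]), 'tcp_rot': array([-7.0048934e-01, -3.0618077e+00,  2.3148700e-03]), 'wrist_force': array([-0.36511717, -0.7277215 ,  0.18924149]), 'moment': array([-0.0159048 ,  0.01122249,  0.03384606]), 'finger_force': 0.0, 'gripper_width': 0.09183120881915213}
```

View pics/top0.png

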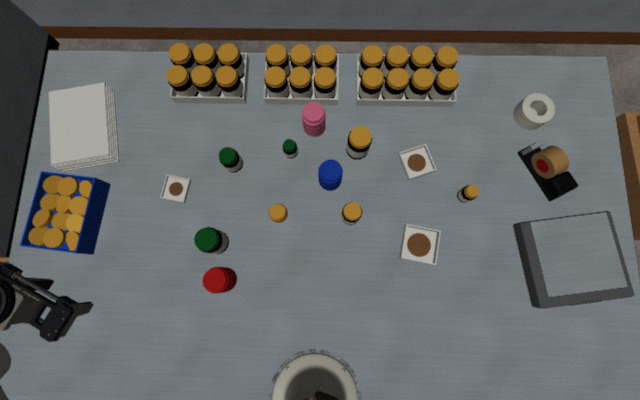

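View pics/scene0.png

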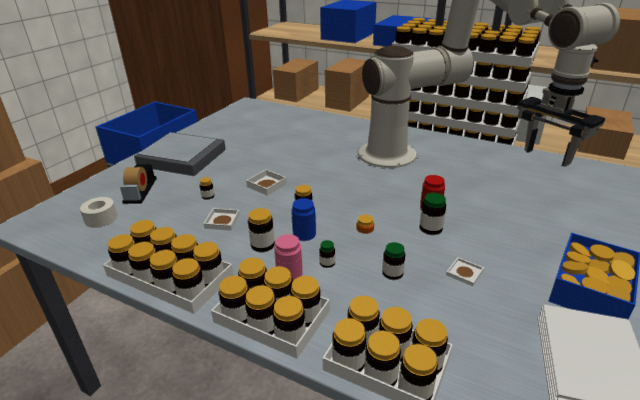

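The top view shows the large gold jar at (359,140), medium (352,212), small (470,193), and the honey pot at (278,213). Trays are at (420,244), (418,162) and (176,189). The green jars are at (208,240), (229,158) and (289,147).

```bash
python3 - <<'E'
from h import *
z=np.load("top0.npz");W=z['W'];im=z['im'].astype(int)
jars=dict(gL=(359,138,.1),gM=(352,210,.078),gS=(471,190,.06),honey=(278,212,.034),GL=(208,239,.1),GM=(229,156,.078),GS=(290,146,.06),red=(219,279,.1),blue=(330,173,.1),pink=(314,117,.1))
for n,(u,v,h) in jars.items():
    w=W[v-16:v+17,u-16:u+17].reshape(-1,3); m=abs(w[:,2]-h)<.006; q=w[m]
    (cx,cy),r=cv2.minEnclosingCircle(q[:,:2].astype(np.float32))
    print(n,m.sum(),np.round([cx,cy,r,*q.mean(0),np.hypot(cx,cy)],3))
for n,(u,v) in dict(A=(420,244),B=(418,162),C=(176,189)).items():
    s=(slice(v-25,v+26),slice(u-25,u+26)); w=W[s].reshape(-1,3);c=im[s].reshape(-1,3)
    # walls or floor
    white=(c.min(1)>140)&(c.max(1)-c.min(1)<35); q=w[white&(w[:,2]<.04)]
    br=(c[:,0]-c[:,2]>40); b=w[br]
    print(n,white.sum(),cv2.minAreaRect(q[:,:2].astype(np.float32)),q[:,2].max(),'brown',b.mean(0),b[:,:2].max(0)-b[:,:2].min(0), 'circ mid',(b.max(0)+b.min(0))/2)
E
```

```text
gL 355 [ 0.656 -0.106  0.029  0.656 -0.106  0.099  0.665]
gM 229 [ 0.463 -0.087  0.022  0.462 -0.087  0.077  0.471]
gS 125 [ 0.525 -0.402  0.017  0.524 -0.401  0.059  0.661]
honey 194 [0.464 0.111 0.022 0.464 0.111 0.033 0.477]
GL 411 [0.381 0.276 0.029 0.381 0.276 0.099 0.471]
GM 218 [0.606 0.245 0.023 0.605 0.245 0.077 0.653]
GS 110 [0.645 0.083 0.017 0.644 0.083 0.059 0.65 ]
red 437 [0.283 0.247 0.028 0.283 0.247 0.099 0.375]
blue 375 [ 0.564 -0.029  0.029  0.563 -0.029  0.099  0.565]
pink 340 [0.722 0.019 0.029 0.722 0.019 0.099 0.723]
A 606 ((0.3888862133026123, -0.2740899324417114), (0.09556305408477783, 0.09747352451086044), 79.59590911865234) 0.030498265534599334 brown [ 0.38649418 -0.26893879  0.01105559] [0.10664043 0.28256821] circ mid [ 0.36211406 -0.15911711  0.49323619]
B 409 ((0.6223637461662292, -0.2744824290275574), (0.08481159061193466, 0.08809780329465866), 19.456439971923828) 0.02103473968127456 brown [ 0.61541463 -0.26957621  0.01235684] [0.3337617  0.27686869] circ mid [ 0.4756747  -0.15626735  0.49377259]
C 325 ((0.5307360887527466, 0.40780341625213623), (0.0740317776799202, 0.07044638693332672), 79.33587646484375) 0.016132319682135354 brown [0.5292461  0.40425877 0.00359246] [0.03227181 0.03464574] circ mid [0.52900492 0.40385379 0.00395244]
```

```bash
python3 - <<'E'
from h import *
z=np.load("top0.npz");W=z['W'];im=z['im'].astype(int)
for n,(u,v) in dict(A=(420,244),B=(418,162),C=(176,189)).items():
    s=(slice(v-12,v+13),slice(u-12,u+13)); w=W[s].reshape(-1,3);c=im[s].reshape(-1,3)
    b=w[(c[:,0]-c[:,2]>40)&(w[:,2]<.012)&(w[:,2]>-.01)]
    print(n,len(b),cv2.minEnclosingCircle(b[:,:2].astype(np.float32)),np.median(b,0))
E
```

```text
A 396 ((0.38725972175598145, -0.2707318663597107), 0.03061140514910221) [ 0.38760173 -0.27096978  0.00371934]
B 223 ((0.6180306077003479, -0.272381991147995), 0.024769321084022522) [ 0.61814412 -0.27161124  0.00369383]
C 127 ((0.5293917059898376, 0.40435177087783813), 0.018368083983659744) [0.52987201 0.40449923 0.00354   ]
```

Request:
carry_out(targets=[[0,[0.213,-0.605,0.0],[0,0,0]],[0,[0.213,-0.605,0.0],[0,0,0]],[0,[0.213,-0.605,0.0],[0,0,0]],[0,[0.213,-0.605,0.0],[0,0,0]],[0,[0.213,-0.605,0.0],[0,0,0]],[0,[0.213,-0.605,0.0],[0,0,0]],[0,[0.213,-0.605,0.0],[0,0,0]],[0,[0.213,-0.605,0.0],[0,0,0]],[0,[0.213,-0.605,0.0],[0,0,0]],[0,[0.213,-0.605,0.0],[0,0,0]]], newtons=25)

```text
clock: 1.35
eef_pos: [0.4577, -0.0738, 0.2144]
tcp_rot: [0.701, 3.062, 0.0]
wrist_force: [0.9, 0.7, 0.3]
gripper_width: 0.0918
finger_force: 0.0
```

Request:
carry_out(targets=[[0,[0.003,-0.01,0.0],[0,0,0]],[0,[0.003,-0.01,0.0],[0,0,0]]])

```text
clock: 1.6
eef_pos: [0.4602, -0.0816, 0.2141]
tcp_rot: [-0.702, -3.061, -0.001]
wrist_force: [0.3, 0.9, -0.4]
gripper_width: 0.0919
finger_force: 0.0
```

```bash
python3 - <<'E'
from h import *
print(manip.read_state()['eef_pos'])
im,d,p=grab("wrist"); cv2.imwrite("pics/w1.png",im[...,::-1]); W=world(d,p)
print(np.round(p['cam_to_world'],3).tolist())
c=im.astype(int); m=(c[...,0]-c[...,2]>60)&(abs(W[...,2]-.077)<.008)
n,l,st,ct=cv2.connectedComponentsWithStats(m.astype(np.uint8))
for i in range(1,n):
    if st[i,4]>300:
        q=W[l==i]; print(st[i],ct[i],cv2.minEnclosingCircle(q[:,:2].astype(np.float32)),q.mean(0))
E
```

```text
[ 0.46018784 -0.08158131  0.21411567]
[[0.438, -0.872, -0.22, 0.399], [0.899, 0.424, 0.107, -0.053], [0.0, -0.244, 0.97, 0.384], [0.0, 0.0, 0.0, 1.0]]
[ 301  173   48   48 1779] [324.6306914  196.55255762] ((0.46584352850914, -0.08697435259819031), 0.022235754877328873) [ 0.46490819 -0.08671481  0.07747772]
```

View pics/w1.png

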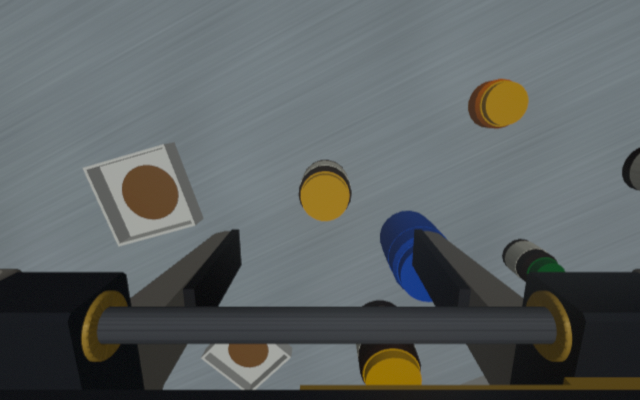

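The medium jar is centred at (325,197) in the wrist view, at about (0.464,-0.087). It agrees with the top camera, and the fingers clear the blue jar.

Request:
carry_out(targets=[[0,[0.004,-0.005,-0.06],[0,0,0]],[0,[0.004,-0.005,-0.12],[0,0,0]],[0,[0.004,-0.005,-0.16],[0,0,0]],[0,[0.004,-0.005,-0.188],[0,0,0]],[0,[0.004,-0.005,-0.188],[0,0,0]],[1,[0.004,-0.005,-0.188],[0,0,0]],[1,[0.004,-0.005,-0.188],[0,0,0]],[1,[0.004,-0.005,-0.188],[0,0,0]],[1,[0.004,-0.005,-0.188],[0,0,0]],[1,[0.004,-0.005,-0.188],[0,0,0]]], newtons=25)

```text
clock: 2.9
eef_pos: [0.4649, -0.0868, 0.0271]
tcp_rot: [0.701, 3.062, 0.0]
wrist_force: [-1.0, 0.3, 3.0]
gripper_width: 0.0515
finger_force: 25.0
```

Request:
carry_out(targets=[[1,[0,0,0.03],[0,0,0]],[1,[0,0,0.08],[0,0,0]],[1,[0.02,-0.025,0.1],[0,0,0]],[1,[0.05,-0.06,0.1],[0,0,0]],[1,[0.08,-0.1,0.1],[0,0,0]],[1,[0.11,-0.14,0.1],[0,0,0]],[1,[0.14,-0.17,0.1],[0,0,0]],[1,[0.153,-0.185,0.09],[0,0,0]],[1,[0.153,-0.185,0.06],[0,0,0]],[1,[0.153,-0.185,0.04],[0,0,0]]])

```text
clock: 4.15
eef_pos: [0.6162, -0.2711, 0.0637]
tcp_rot: [-0.7, -3.059, -0.002]
wrist_force: [0.0, -0.4, -2.7]
gripper_width: 0.0515
finger_force: 25.0
```

Request:
carry_out(targets=[[1,[0,0,-0.02],[0,0,0]],[1,[0,0,-0.03],[0,0,0]],[1,[0,0,-0.035],[0,0,0]],[1,[0,0,-0.035],[0,0,0]],[1,[0,0,-0.035],[0,0,0]]])

```text
clock: 4.78
eef_pos: [0.6182, -0.2721, 0.0326]
tcp_rot: [0.7, 3.061, -0.001]
wrist_force: [0.3, 0.5, -3.1]
gripper_width: 0.0513
finger_force: 25.0
```

Request:
carry_out(targets=[[1,[0,0,-0.0015],[0,0,0]],[1,[0,0,-0.0015],[0,0,0]],[0,[0,0,-0.0015],[0,0,0]],[0,[0,0,-0.0015],[0,0,0]],[0,[0,0,-0.0015],[0,0,0]],[0,[0,0,0.05],[0,0,0]],[0,[0,0,0.11],[0,0,0]],[0,[0,0,0.17],[0,0,0]],[0,[0.038,0.06,0.18],[0,0,0]],[0,[0.038,0.12,0.18],[0,0,0]]])

```text
clock: 6.02
eef_pos: [0.657, -0.157, 0.2133]
tcp_rot: [0.702, 3.058, -0.001]
wrist_force: [0.3, 0.0, -0.9]
gripper_width: 0.0921
finger_force: 0.0
```

Request:
carry_out(targets=[[0,[0.001,0.046,0],[0,0,0]],[0,[0.001,0.046,-0.03],[0,0,0]],[0,[0.001,0.046,-0.08],[0,0,0]],[0,[0.001,0.046,-0.13],[0,0,0]],[0,[0.001,0.046,-0.165],[0,0,0]],[0,[0.001,0.046,-0.165],[0,0,0]],[1,[0.001,0.046,-0.165],[0,0,0]],[1,[0.001,0.046,-0.165],[0,0,0]],[1,[0.001,0.046,-0.165],[0,0,0]],[1,[0.001,0.046,-0.165],[0,0,0]]], newtons=35)

```text
clock: 7.28
eef_pos: [0.658, -0.111, 0.0488]
tcp_rot: [0.7, 3.058, 0.001]
wrist_force: [0.4, 3.7, 6.1]
gripper_width: 0.0636
finger_force: 35.0
```

Request:
carry_out(targets=[[1,[0,0,0.02],[0,0,0]],[1,[0,0,0.06],[0,0,0]],[1,[-0.02,-0.01,0.09],[0,0,0]],[1,[-0.06,-0.035,0.1],[0,0,0]],[1,[-0.1,-0.06,0.1],[0,0,0]],[1,[-0.14,-0.085,0.1],[0,0,0]],[1,[-0.18,-0.11,0.1],[0,0,0]],[1,[-0.22,-0.135,0.1],[0,0,0]],[1,[-0.25,-0.15,0.1],[0,0,0]],[1,[-0.25,-0.15,0.1],[0,0,0]]])

```text
clock: 8.52
eef_pos: [0.4041, -0.262, 0.1468]
tcp_rot: [-0.705, -3.06, 0.001]
wrist_force: [0.1, 0.3, -3.7]
gripper_width: 0.0635
finger_force: 35.0
```

Request:
carry_out(targets=[[1,[-0.017,-0.009,0],[0,0,0]],[1,[-0.017,-0.009,-0.03],[0,0,0]],[1,[-0.017,-0.009,-0.06],[0,0,0]],[1,[-0.017,-0.009,-0.08],[0,0,0]],[1,[-0.017,-0.009,-0.09],[0,0,0]],[1,[-0.017,-0.009,-0.09],[0,0,0]],[1,[-0.017,-0.009,-0.09],[0,0,0]]])

```text
clock: 9.4
eef_pos: [0.3899, -0.2707, 0.0575]
tcp_rot: [0.7, 3.061, -0.002]
wrist_force: [1.0, -0.6, -3.0]
gripper_width: 0.0635
finger_force: 35.0
```

Request:
carry_out(targets=[[1,[-0.002,0,-0.003],[0,0,0]],[1,[-0.002,0,-0.004],[0,0,0]],[1,[-0.002,0,-0.004],[0,0,0]],[1,[-0.002,0,-0.0045],[0,0,0]]])

```text
clock: 9.9
eef_pos: [0.3872, -0.2703, 0.0529]
tcp_rot: [-0.7, -3.062, 0.0]
wrist_force: [-4.7, 2.8, 9.1]
gripper_width: 0.0634
finger_force: 35.0
```

Request:
carry_out(targets=[[0,[0,0,0],[0,0,0]],[0,[0,0,0],[0,0,0]],[0,[0,0,0],[0,0,0]],[0,[0,0,0.05],[0,0,0]],[0,[0,0,0.11],[0,0,0]],[0,[0,0,0.15],[0,0,0]],[0,[0.04,-0.04,0.15],[0,0,0]],[0,[0.08,-0.08,0.15],[0,0,0]],[0,[0.12,-0.115,0.15],[0,0,0]],[0,[0.137,-0.132,0.15],[0,0,0]]])

```text
clock: 11.15
eef_pos: [0.5256, -0.4035, 0.2011]
tcp_rot: [-0.701, -3.062, -0.0]
wrist_force: [0.7, 0.0, -0.1]
gripper_width: 0.0917
finger_force: 0.0
```

```bash
python3 - <<'E'
from h import *
print(manip.read_state()['eef_pos'],manip.read_state()['joint_pos'])
im,d,p=grab("wrist"); cv2.imwrite("pics/w2.png",im[...,::-1]); W=world(d,p)
c=im.astype(int); m0=(c[...,0]-c[...,2]>60)
for h in(.06,.082,.104):
  m=m0&(abs(W[...,2]-h)<.008)
  n,l,st,ct=cv2.connectedComponentsWithStats(m.astype(np.uint8))
  for i in range(1,n):
    if st[i,4]>300:
        q=W[l==i]; print(h,st[i],ct[i],cv2.minEnclosingCircle(q[:,:2].astype(np.float32)),q.mean(0))
E
```

```text
[ 0.52555142 -0.40351157  0.20105491] [-8.36805361e-01  3.91735909e-01  1.34210783e+00  1.19946951e-04
  1.40796369e+00 -1.95774461e+00]
0.06 [314 172  34  35 928] [330.21659483 189.43211207] ((0.5280738472938538, -0.40175020694732666), 0.016216374933719635) [ 0.52761405 -0.40161931  0.05944363]
0.082 [ 480  198   50   49 1912] [504.19246862 222.24947699] ((0.6185370087623596, -0.27325236797332764), 0.02300415188074112) [ 0.61751729 -0.27370322  0.08138458]
0.082 [165 352  41  36 744] [184.1438172  370.46102151] ((0.6236497759819031, -0.6079804301261902), 0.023623671382665634) [ 0.62338213 -0.60725399  0.08663316]
```

View pics/w2.png

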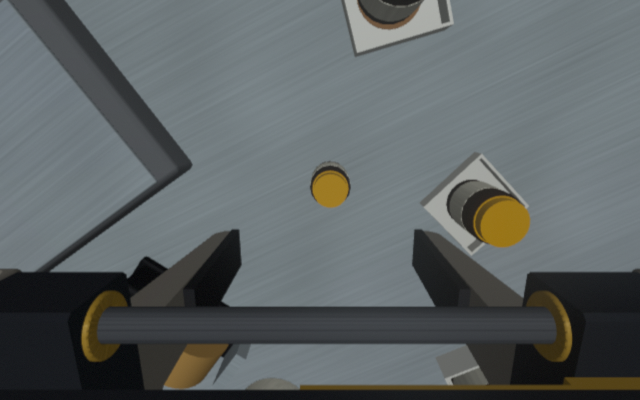

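The small jar is at (330,189), about (0.526,-0.402). The medium jar is upright and centred in its tray, and the large one sits on its circle.

Request:
carry_out(targets=[[0,[0.001,0.001,-0.05],[0,0,0]],[0,[0.001,0.001,-0.1],[0,0,0]],[0,[0.001,0.001,-0.15],[0,0,0]],[0,[0.001,0.001,-0.187],[0,0,0]],[0,[0.001,0.001,-0.187],[0,0,0]],[1,[0.001,0.001,-0.187],[0,0,0]],[1,[0.001,0.001,-0.187],[0,0,0]],[1,[0.001,0.001,-0.187],[0,0,0]],[1,[0.001,0.001,-0.187],[0,0,0]],[1,[0.001,0.001,-0.187],[0,0,0]]], newtons=20)

```text
clock: 12.45
eef_pos: [0.5252, -0.4012, 0.0152]
tcp_rot: [0.701, 3.062, -0.0]
wrist_force: [-0.1, 0.5, -0.0]
gripper_width: 0.044
finger_force: 0.0
```

Request:
carry_out(targets=[[1,[0,0,0],[0,0,0]],[1,[0,0,0],[0,0,0]],[1,[0,0,0.04],[0,0,0]],[1,[0,0,0.09],[0,0,0]],[1,[0,0,0.14],[0,0,0]],[1,[0,0.03,0.17],[0,0,0]],[1,[0,0.07,0.17],[0,0,0]],[1,[0,0.12,0.17],[0,0,0]],[1,[0,0.17,0.17],[0,0,0]],[1,[0,0.22,0.17],[0,0,0]]])

```text
clock: 13.7
eef_pos: [0.5247, -0.1795, 0.1846]
tcp_rot: [-0.701, -3.062, -0.0]
wrist_force: [0.4, 0.3, -0.8]
gripper_width: 0.0395
finger_force: 20.0
```

Request:
carry_out(targets=[[1,[0,0.05,0],[0,0,0]],[1,[0,0.1,0],[0,0,0]],[1,[0,0.155,0],[0,0,0]],[1,[0,0.21,0],[0,0,0]],[1,[0,0.265,0],[0,0,0]],[1,[0,0.32,0],[0,0,0]],[1,[0,0.375,0],[0,0,0]],[1,[0.004,0.43,0],[0,0,0]],[1,[0.004,0.48,0],[0,0,0]],[1,[0.004,0.52,0],[0,0,0]]])

```text
clock: 14.95
eef_pos: [0.5287, 0.3408, 0.1845]
tcp_rot: [-0.699, -3.062, 0.001]
wrist_force: [0.3, -0.4, -1.2]
gripper_width: 0.0395
finger_force: 20.0
```

Request:
carry_out(targets=[[1,[0,0.045,0],[0,0,0]],[1,[0,0.065,0],[0,0,0]],[1,[0,0.065,-0.04],[0,0,0]],[1,[0,0.065,-0.08],[0,0,0]],[1,[0,0.065,-0.12],[0,0,0]],[1,[0,0.065,-0.145],[0,0,0]],[1,[0,0.065,-0.155],[0,0,0]],[1,[0,0.065,-0.155],[0,0,0]],[1,[0,0.065,-0.155],[0,0,0]]])

```text
clock: 16.08
eef_pos: [0.5303, 0.4044, 0.0317]
tcp_rot: [0.7, 3.06, 0.003]
wrist_force: [-0.4, 1.0, -0.4]
gripper_width: 0.0397
finger_force: 20.0
```

Request:
carry_out(targets=[[1,[0,0,-0.006],[0,0,0]],[1,[0,0,-0.01],[0,0,0]],[1,[0,0,-0.012],[0,0,0]],[1,[0,0,-0.012],[0,0,0]]])

```text
clock: 16.58
eef_pos: [0.5292, 0.4039, 0.0191]
tcp_rot: [-0.7, -3.062, 0.001]
wrist_force: [-2.2, -2.3, 5.4]
gripper_width: 0.0394
finger_force: 20.0
```

Request:
carry_out(targets=[[0,[0,0,0],[0,0,0]],[0,[0,0,0],[0,0,0]],[0,[0,0,0],[0,0,0]],[0,[0,0,0.06],[0,0,0]],[0,[0,0,0.12],[0,0,0]],[0,[0,0,0.17],[0,0,0]],[0,[-0.015,-0.06,0.18],[0,0,0]],[0,[-0.03,-0.12,0.18],[0,0,0]],[0,[-0.045,-0.18,0.18],[0,0,0]],[0,[-0.06,-0.24,0.18],[0,0,0]]])

```text
clock: 17.82
eef_pos: [0.4685, 0.1622, 0.198]
tcp_rot: [0.7, 3.062, -0.0]
wrist_force: [1.4, -0.0, 0.2]
gripper_width: 0.0917
finger_force: 0.0
```

Request:
carry_out(targets=[[0,[-0.005,-0.053,0],[0,0,0]],[0,[-0.005,-0.053,0],[0,0,0]]])

```text
clock: 18.08
eef_pos: [0.4641, 0.1081, 0.1981]
tcp_rot: [0.708, 3.06, -0.001]
wrist_force: [-0.9, -0.5, 0.1]
gripper_width: 0.0918
finger_force: 0.0
```

```bash
python3 - <<'E'
from h import *
print(manip.read_state()['eef_pos'])
def lids(n,hs):
  im,d,p=grab(n); cv2.imwrite(f"pics/{n}3.png",im[...,::-1]); W=world(d,p)
  c=im.astype(int); m0=(c[...,0]-c[...,2]>60)
  for h in hs:
    m=m0&(abs(W[...,2]-h)<.004)
    k,l,st,ct=cv2.connectedComponentsWithStats(m.astype(np.uint8))
    for i in range(1,k):
      if st[i,4]>80:
        q=W[l==i]; print(n,h,st[i,4],ct[i].round(),cv2.minEnclosingCircle(q[:,:2].astype(np.float32)),q.mean(0))
lids("wrist",[.034]); lids("top",[.064,.082,.104])
E
```

```text
[0.46409289 0.10808796 0.19814765]
wrist 0.034 1366 [332. 184.] ((0.46702075004577637, 0.11184363812208176), 0.02128242701292038) [0.46660679 0.11184554 0.03355865]
top 0.064 251 [ 67. 186.] ((0.515987753868103, 0.6709197163581848), 0.026804739609360695) [0.51661384 0.67157693 0.06221208]
top 0.064 108 [168. 183.] ((0.5290129780769348, 0.40104424953460693), 0.016286669299006462) [0.5291519 0.4008721 0.0629508]
top 0.064 190 [ 77. 204.] ((0.4660567343235016, 0.6369870901107788), 0.029502613469958305) [0.46787021 0.63666502 0.06360427]
top 0.064 150 [ 42. 220.] ((0.4302991032600403, 0.7247002124786377), 0.02627091109752655) [0.4254962  0.72153731 0.06374482]
top 0.064 274 [ 53. 238.] ((0.37930360436439514, 0.6848801970481873), 0.027496758848428726) [0.3799585  0.6846736  0.06234853]
top 0.082 208 [424. 154.] ((0.6153462529182434, -0.2730773687362671), 0.022246703505516052) [ 0.61511188 -0.27295944  0.08089176]
top 0.104 405 [428. 244.] ((0.38177791237831116, -0.2699509859085083), 0.02829323522746563) [ 0.38182291 -0.26942448  0.10304159]
```

View pics/top3.png

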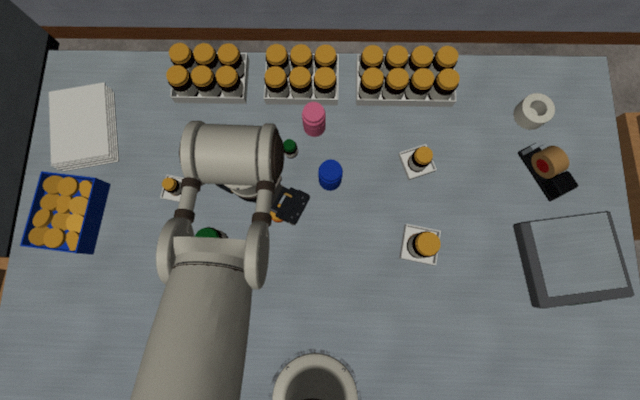

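All three jars are packed: lids at (168,183), (424,154) and (428,244), all at seated height. The honey pot is in view at (332,184) in the wrist image, about (0.466,0.112).

Request:
carry_out(targets=[[0,[0.001,0.003,-0.05],[0,0,0]],[0,[0.001,0.003,-0.1],[0,0,0]],[0,[0.001,0.003,-0.15],[0,0,0]],[0,[0.001,0.003,-0.18],[0,0,0]],[0,[0.001,0.003,-0.192],[0,0,0]],[0,[0.001,0.003,-0.192],[0,0,0]],[1,[0.001,0.003,-0.192],[0,0,0]],[1,[0.001,0.003,-0.192],[0,0,0]],[1,[0.001,0.003,-0.192],[0,0,0]],[1,[0.001,0.003,-0.192],[0,0,0]]], newtons=20)

```text
clock: 19.42
eef_pos: [0.4654, 0.1138, 0.0063]
tcp_rot: [0.701, 3.062, 0.0]
wrist_force: [0.4, -0.0, -0.6]
gripper_width: 0.0541
finger_force: 0.0
```

Request:
carry_out(targets=[[1,[0,0,0],[0,0,0]],[1,[0,0,0],[0,0,0]]])

```text
clock: 19.68
eef_pos: [0.4653, 0.1138, 0.0062]
tcp_rot: [0.701, 3.062, 0.0]
wrist_force: [-0.5, 0.5, 2.5]
gripper_width: 0.0491
finger_force: 20.0
```

Request:
carry_out(targets=[[1,[0,0,0.03],[0,0,0]],[1,[0,0,0.08],[0,0,0]],[1,[0,0,0.13],[0,0,0]],[1,[0,-0.03,0.17],[0,0,0]],[1,[0,-0.07,0.19],[0,0,0]],[1,[-0.01,-0.12,0.2],[0,0,0]],[1,[-0.02,-0.17,0.2],[0,0,0]],[1,[-0.03,-0.22,0.2],[0,0,0]],[1,[-0.03,-0.26,0.2],[0,0,0]],[1,[-0.03,-0.28,0.2],[0,0,0]]])

```text
clock: 20.92
eef_pos: [0.4347, -0.1676, 0.2056]
tcp_rot: [-0.704, -3.061, -0.001]
wrist_force: [0.2, 0.3, -0.6]
gripper_width: 0.0492
finger_force: 20.0
```

Request:
carry_out(targets=[[1,[0,0,0],[0,0,0]],[1,[0,0,0],[0,0,0]]])

```text
clock: 21.18
eef_pos: [0.4352, -0.1648, 0.2057]
tcp_rot: [-0.699, -3.062, -0.001]
wrist_force: [-0.2, 0.2, -0.5]
gripper_width: 0.0494
finger_force: 20.0
```

```bash
python3 - <<'E'
from h import *
print(manip.read_state()['eef_pos'])
im,d,p=grab("wrist"); cv2.imwrite("pics/w4.png",im[...,::-1]); W=world(d,p)
c=im.astype(int); m0=(c[...,0]-c[...,2]>60)
for m in (m0&(abs(W[...,2]-.104)<.005), m0&(W[...,2]>.15)):
    k,l,st,ct=cv2.connectedComponentsWithStats(m.astype(np.uint8))
    for i in range(1,k):
      if st[i,4]>200:
        q=W[l==i]; print(st[i],ct[i].round(),cv2.minEnclosingCircle(q[:,:2].astype(np.float32)),q.mean(0))
E
```

```text
[ 0.43522466 -0.16481495  0.20571761]
[ 151  165   71   67 3648] [186. 198.] ((0.3846856355667114, -0.2702145278453827), 0.02855951339006424) [ 0.38433369 -0.26923149  0.10354283]
[ 277  203   99  104 8358] [326. 258.] ((0.4134078025817871, -0.15599963068962097), 0.04436551034450531) [ 0.43113434 -0.1639777   0.23022543]
[186 293  15  68 393] [191. 328.] ((0.40174970030784607, -0.18104007840156555), 0.006685666274279356) [ 0.40051578 -0.18048714  0.31310976]
[456 297  11  63 303] [462. 330.] ((0.4029808044433594, -0.13422733545303345), 0.02942611277103424) [ 0.42479363 -0.12992219  0.31388318]
[ 444  378  162   11 1527] [529. 383.] ((0.40920382738113403, -0.12300613522529602), 0.038004595786333084) [ 0.43688397 -0.12295309  0.31976873]
[191 385 186   4 553] [279. 387.] ((0.39577561616897583, -0.1562040150165558), 0.029752708971500397) [ 0.4158522  -0.16682305  0.32047618]
```

View pics/w4.png

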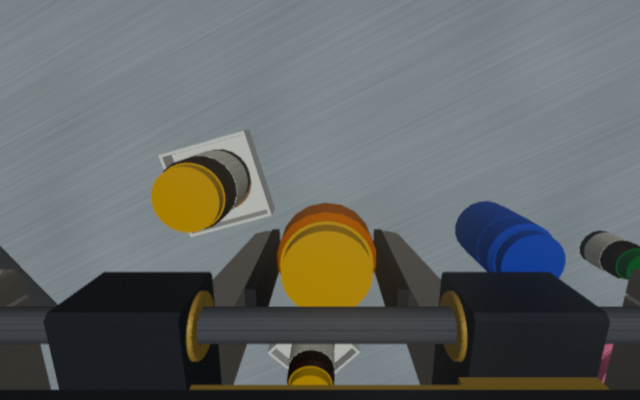

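The large jar's lid is at (186,198), about (0.3845,-0.270), and the pot is centred and level between the fingers at (326,258).

Request:
carry_out(targets=[[1,[-0.02,-0.04,0],[0,0,0]],[1,[-0.04,-0.08,0],[0,0,0]],[1,[-0.051,-0.105,-0.01],[0,0,0]],[1,[-0.051,-0.105,-0.04],[0,0,0]],[1,[-0.051,-0.105,-0.065],[0,0,0]],[1,[-0.051,-0.105,-0.08],[0,0,0]],[1,[-0.051,-0.105,-0.088],[0,0,0]],[1,[-0.051,-0.105,-0.088],[0,0,0]],[1,[-0.051,-0.105,-0.088],[0,0,0]]])

```text
clock: 22.35
eef_pos: [0.3848, -0.2716, 0.119]
tcp_rot: [0.7, 3.061, -0.002]
wrist_force: [-0.4, -0.9, -0.8]
gripper_width: 0.0492
finger_force: 20.0
```

Request:
carry_out(targets=[[1,[0,0.001,-0.004],[0,0,0]],[1,[0,0.001,-0.007],[0,0,0]],[1,[0,0.001,-0.008],[0,0,0]],[1,[0,0.001,-0.008],[0,0,0]]])

```text
clock: 22.85
eef_pos: [0.3843, -0.2702, 0.1102]
tcp_rot: [0.701, 3.062, -0.0]
wrist_force: [0.6, 0.2, 1.7]
gripper_width: 0.0492
finger_force: 20.0
```

Request:
carry_out(targets=[[0,[0,0,0],[0,0,0]],[0,[0,0,0],[0,0,0]],[0,[0,0,0],[0,0,0]],[0,[0,0,0.02],[0,0,0]],[0,[0,0,0.07],[0,0,0]],[0,[0,0,0.12],[0,0,0]],[0,[0.03,0.04,0.14],[0,0,0]],[0,[0.05,0.1,0.14],[0,0,0]],[0,[0.05,0.12,0.14],[0,0,0]],[0,[0.05,0.12,0.14],[0,0,0]]])

```text
clock: 24.1
eef_pos: [0.4343, -0.1491, 0.25]
tcp_rot: [0.696, 3.063, -0.0]
wrist_force: [0.0, -0.4, -0.1]
gripper_width: 0.092
finger_force: 0.0
```

```bash
python3 - <<'E'
from h import *
im,d,p=grab("scene"); cv2.imwrite("pics/s5.png",im[...,::-1])
im,d,p=grab("wrist"); W=world(d,p)
c=im.astype(int); m=(c[...,0]-c[...,2]>60)&(abs(W[...,2]-.138)<.005)
q=W[m];print(len(q),cv2.minEnclosingCircle(q[:,:2].astype(np.float32)),q.mean(0))
E
```

```text
1910 ((0.38657787442207336, -0.2716774344444275), 0.021718498319387436) [ 0.3855294  -0.27097675  0.13750323]
```

View pics/s5.png

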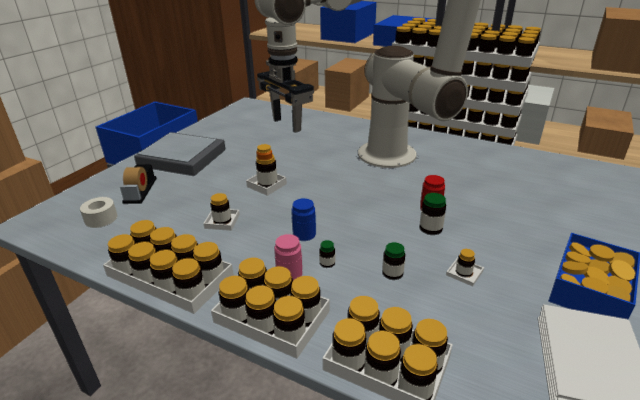

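The scene view shows the pot centred on the large jar at (265,160). The medium jar at (221,208) and the small jar at (466,262) are in their trays, and the green jars haven't moved.

```bash
python3 -c "
from workcell import manip
print(manip.sign_off())"
```

```text
the job is handed in; nothing more can be done
None
```

I packed all three gold-lidded jars upright in their trays, set the honey pot in the middle of the large jar's lid, left the green jars untouched, and handed the job in at about 24 s; the hand-in returned no verdict.

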